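# Tighten and lock the blue air outlet

## Robot

A 6-joint arm with a two-finger parallel gripper is mounted at the origin on a cart in front of the work surface, level with it; the furniture and walls round the work are solid. World frame = base frame: x ahead of the robot, y to its left, z up, the work surface at z = 0. Lengths are in m, angles in rad, forces in N, time in s.
With the tool pointing down it reaches from about 0.225 to 0.875 m from the base axis. Payload 3.4 kg.
Tool frame: the origin (TCP) lies midway between the tips of the shut fingers; the grasp point (between the pads) lies 19 mm behind it; x points along the fingers, z is the direction in which the jaws open and shut, and the axes are right-handed (so a half turn about x gives the same grasp; the last joint's range is limited). The gripper opens to 85 mm and grips with 20 to 120 N. Pads are 22 mm wide; open, the fingers measure 114 mm over their backs; the gripper's body (76 mm by 85 mm) begins 54 mm behind the grasp point. The pads swing forward as they close: fully open they stand 13 mm farther back than shut.
Start: joints at [-1.369, 0.276, 1.505, -0, 1.361, -0.121], TCP at [0.182, -0.545, 0.231] pointing down, gripper open.
Joint ranges: [-2.89, 2.89], [-0.75, 2.08], [0.22, 2.7], [-1.18, 4.32], [0.11, 2.71], [-2.7, 2.7]. Speed limits (rad/s): [2.57, 2.57, 3.14, 3.14, 3.14, 3.14].

## Interface

Orientations are given as a unit quaternion [w, x, y, z].
In Python, from rig import manip, eyes gives the robot as it stands. The module is installed in compiled form; this text tells all that it offers.
- The arm moves only by the shell command python3 -m crank 'ROWS' [FORCE]. ROWS is JSON, a list of rows, each a list of 7 numbers: the shift along the tool's x, y, z in cm, then the turn, a rotation vector about the tool's x, y, z in degrees, then the finger opening in cm, from 0 to 8.54. A call has 1 to 5 rows; each row is the pose to reach, as a shift and turn from the pose commanded when the call began, along the tool's axes at that moment; what a row does not reach only later rows make up. A row lasts 1/8 s, in which the tool goes at most 62.5 mm and 10.7 degrees, less where a joint would pass 70% of its speed; a pose out of reach is approached as far as the arm can. A call with a gripper value outside its range is refused whole. The fingers move at their own pace and stop on an object; FORCE is the grip in N (left out, the last holds). Time passes only in rows, so rows that repeat a pose let the fingers close. It gives the time, the measured TCP pose, the force and the opening at its end, in the units of the state.
- manip.get_state(): the state, without advancing time (a new reading comes with each control period).
- eyes.get_image(name): name is "scene" or "top" or "wrist"; returns a dict with "color" (480x640x3 uint8, blue, green, red), "z_map" (480x640 float32, m along the optical axis (not along the pixel's ray), 0 where there is no reading), "vertical_fov" (degrees; the focal length in pixels is half the picture's height over the tangent of half this angle, whatever the lens; pixels are square), "cx", "cy" (the principal point, pixels), "eye" and "attitude" of the camera in the world. Camera axes: x right, y up, looking along -z (the intrinsics and any distortion apply to the point x, -y, -z); pixel columns grow to the right and rows downward; lengths in m; the calibration is good to about 2 mm. A picture is of the moment at which its call begins.
- manip.sign_off(): hands the job in, once; it reports no verdict.
The state is a dict: "clock": time; "qpos": joint angles; "qd": joint speeds; "effort": joint torques, N m; "position": TCP position; "ee_rot": TCP orientation; "contact_force": force on the tool from outside, world axes, zero at the start; "moment": the same for the moment, N m; "width": finger opening in m.
Only numpy, scipy, OpenCV 4.12 (cv2) and the standard library are available. Lean on these libraries where they do the work, as an engineer would, in place of code of your own. Each camera call takes 0.05 s, during which the arm holds its last target.

## Task

The air outlet with the blue base, which feeds the glaze sprayer, has worked loose. Turn its brass hexagonal coupling clockwise (seen from above) until the white mark on the coupling lines up with the white mark on the blue collar below it; then swing the spanner that sits on the outlet's lock nut clockwise until it comes home against its stop pin, with the marks still in line. Do not touch the red outlet.

Things in the scene. Friction and masses are not known exactly. Their poses are not given: they have to be found in the camera images.
- blue_outlet: Outlet to tighten, fixed to the bench: blue round flange (96 mm across, 10 mm thick), upright pipe, blue collar (72 mm across, 54-62 mm above the bench) with a white mark on the side of the outlet's own -x axis. Origin: on the pipe's vertical axis at bench level; z up. Fixed hose tail, 18 mm thick, stands up to 124 mm. Blue and red outlet stand left and right of the wheel, either way round.
- blue_coupling (a joint): Blue outlet's brass hex coupling on the pipe axis: 36 mm across flats, 74-104 mm above the bench. Turn in rad, growing clockwise from above; 0: its white mark (on top and down one flat) is over the collar's, and flats face the outlet's +x, -x and every 60 degrees. Starts -1.2 to -0.75; stays where left (friction 0.1 N m); can be turned too far.
- blue_spanner (a joint): Blue outlet's dark steel spanner, captive on the lock nut, turning about the pipe axis. Level handle 14 wide, 12 high, centred 40 mm above the bench, free to grip 60-125 mm from the axis, end at 149. Swing in rad, growing clockwise from above; 0: home at the stop pin (8 thick, 42 from the axis), handle along the outlet's -x. Starts -0.75 to -0.55; stays where left (friction 0.2 N m).
- red_outlet: The same kind of outlet, of the same size, with red flange and collar; must not be touched. Origin on its vertical axis at bench level.

How it is judged:
By the outcome, as a careful person would: the job done as asked, in the order asked, and still so for the second after the job is handed in, with the robot touching nothing.
It also fails if it takes over 45 s, if anything falls off the work surface, if the arm or the gripper's body presses on something with over 40 N, if the wrist force passes 120 N, or if a joint passes its speed limit or range.

## Working session

There is one attempt and no reset: what is moved stays moved. The work goes in short steps, Python scripts to look and compute and a shell command to move; the robot and the scene stay as the last step left them, time stands still between calls to the robot, and variables do not carry over. Pictures are saved under pics/ and viewed, and the job is handed in when it is done.

```bash
mkdir -p pics; cat > h.py <<'E'
import numpy as np, cv2
from rig import manip, eyes
def snap(n,f):
    d=eyes.get_image(n); cv2.imwrite('pics/'+f,d['color']); np.savez('pics/'+f+'.npz',**{k:np.array(v) for k,v in d.items()}); return d
E
python3 - <<'E'
from h import *
for n in ('scene','top','wrist'):
    d=snap(n,n+'0.png'); print(n,{k:v for k,v in d.items() if k not in('color','z_map')})
print(manip.get_state())
E
```

```text
scene {'vertical_fov': 48.55037335315389, 'cx': 317.6986343883564, 'cy': 240.75530366937116, 'eye': array([-0.07445777,  0.64420552,  0.42307971]), 'attitude': array([-0.30624367, -0.20930552,  0.50638691,  0.77844608])}
top {'vertical_fov': 52.81709456891312, 'cx': 321.7258503193046, 'cy': 243.21799460714533, 'eye': array([ 0.33501231, -0.01703396,  1.18057413]), 'attitude': array([ 0.70685254,  0.07387623, -0.06267182, -0.70069539])}
wrist {'vertical_fov': 63.41819176174106, 'cx': 316.9583746491042, 'cy': 242.93312127820843, 'eye': array([ 0.25831921, -0.51902571,  0.3721088 ]), 'attitude': array([ 0.8016808 , -0.12696123,  0.09272056, -0.57670758])}
{'clock': 0.15, 'qpos': array([-1.36901500e+00,  2.76481733e-01,  1.50582680e+00,  3.10721249e-05,
        1.36072026e+00, -1.21041657e-01]), 'qd': array([ 0.00136551, -0.00134854, -0.00424743, -0.00045942,  0.00029011,
       -0.00031747]), 'effort': array([ 1.83530597e-04, -4.17146981e+01, -2.46033293e+01, -6.57932060e-05,
        7.71374936e-03,  7.42278303e-06]), 'position': array([ 0.18231997, -0.54491891,  0.23062637]), 'ee_rot': array([ 0.57348903,  0.41349886,  0.57422092, -0.41279457]), 'contact_force': array([ 0.28382404, -0.53274796,  0.36165842]), 'moment': array([-0.01194403,  0.05511284,  0.00216067]), 'width': 0.08532982265279711}
```

View pics/top0.png

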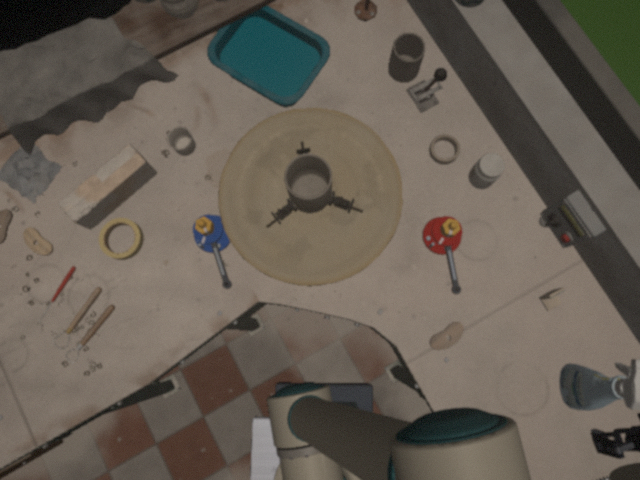

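View pics/scene0.png

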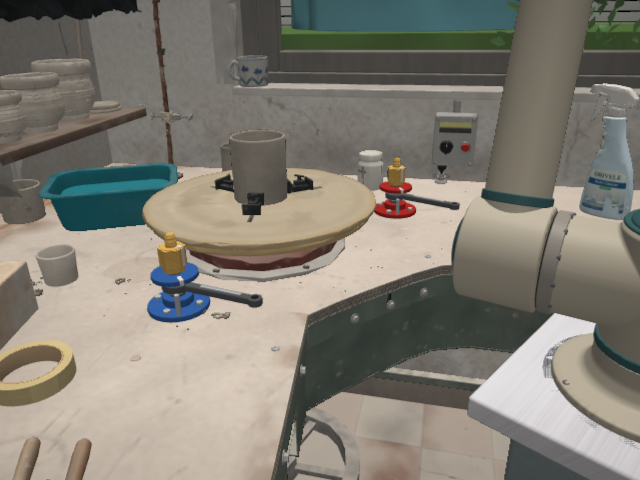

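View pics/wrist0.png

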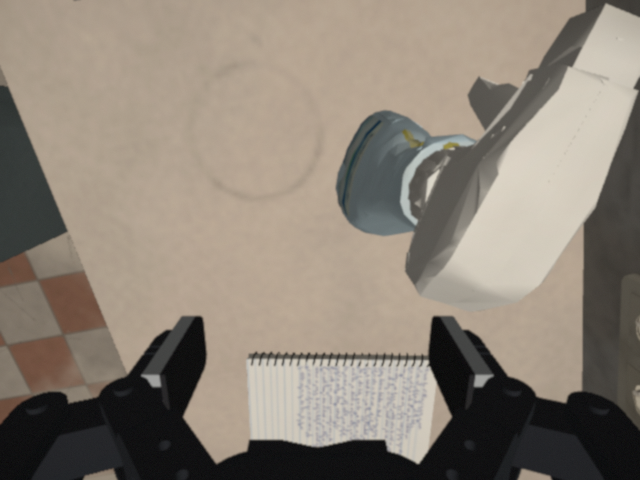

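```bash
cat >> h.py <<'E'
from scipy.spatial.transform import Rotation as R
def quat(q): return R.from_quat([q[1],q[2],q[3],q[0]])
def load(f): return dict(np.load('pics/'+f+'.npz'))
def foc(d): return 240/np.tan(np.radians(float(d['vertical_fov']))/2)
def ray(d,u,v):
    p=np.array([(u-d['cx'])/foc(d),-(v-d['cy'])/foc(d),-np.ones_like(u,float)],float)
    return quat(d['attitude']).apply(p.T)
def at_z(d,u,v,z):
    r=ray(d,u,v); return d['eye']+r*((z-d['eye'][2])/r[...,2])[...,None] if r.ndim>1 else d['eye']+r*(z-d['eye'][2])/r[2]
def cloud(d):
    v,u=np.mgrid[0:480,0:640]; r=ray(d,u.ravel().astype(float),v.ravel().astype(float))
    return (d['eye']+r*d['z_map'].reshape(-1,1)).reshape(480,640,3)
def proj(d,P):
    c=quat(d['attitude']).inv().apply(np.asarray(P,float)-d['eye']); f=foc(d)
    return np.stack([d['cx']+f*c[...,0]/-c[...,2], d['cy']-f*c[...,1]/-c[...,2]],-1)
def crop(d,f,u0,v0,w,h,s):
    c=d['color'][v0:v0+h,u0:u0+w]; cv2.imwrite('pics/'+f,cv2.resize(c,None,fx=s,fy=s,interpolation=cv2.INTER_CUBIC))
def circ(P):
    A=np.c_[2*P,np.ones(len(P))]; s=np.linalg.lstsq(A,(P**2).sum(1),rcond=None)[0]; return s[:2],np.sqrt(s[2]+s[0]**2+s[1]**2)
E
python3 - <<'E'
from h import *
t=load('top0.png'); s=load('scene0.png')
crop(t,'top0c.png',180,200,64,96,6); crop(s,'scene0c.png',130,220,150,110,5)
for d,box in((t,(185,200,235,300)),(s,(140,225,270,325))):
    C=cloud(d); hsv=cv2.cvtColor(d['color'],cv2.COLOR_BGR2HSV)
    m=np.zeros((480,640),bool); m[box[1]:box[3],box[0]:box[2]]=1
    blue=m&(hsv[...,0]>100)&(hsv[...,0]<130)&(hsv[...,1]>120)
    br=m&(hsv[...,0]>12)&(hsv[...,0]<30)&(hsv[...,1]>140)
    for nm,k in(('blue',blue),('brass',br)):
        P=C[k]; print(nm,k.sum(),P.min(0),P.max(0),np.median(P,0), np.histogram(P[:,2],bins=np.arange(-.01,.14,.01))[0])
E
```

```text
blue 371 [ 0.33501231 -0.01703396  0.00474557] [0.62978692 0.30477682 1.18057413] [0.57187867 0.25500749 0.06099716] [  0  39  83   0   0   0  38 206   0   0   0   0   0   0   0]
brass 137 [ 0.33501231 -0.01703396  0.09782158] [0.60322283 0.29025466 1.18057413] [0.58670657 0.27230501 0.10641816] [ 0  0  0  0  0  0  0  0  0  0  2 90 11 33  0]
blue 1787 [-7.44577661e-02  2.32388001e-01 -7.16896247e-05] [0.6294583  0.64420552 0.42307971] [0.568026   0.28977035 0.01167061] [  1 832 186 167   0   0 156 437   0   0   0   0   0   0   0]
brass 727 [-0.07445777  0.25765389  0.06460191] [0.59966976 0.64420552 0.42307971] [0.57564473 0.28126255 0.09440539] [  0   0   0   0   0   0   0  53 118 132 140 185  67  30   0]
```

View pics/top0c.png

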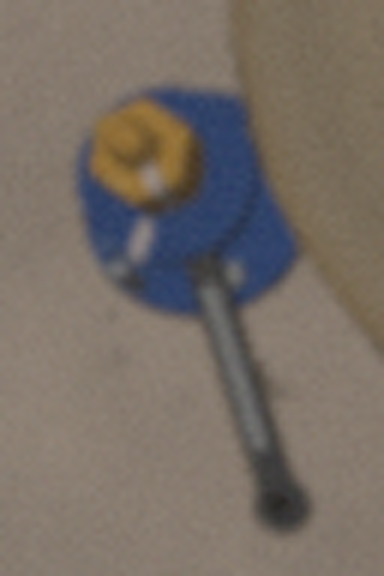

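View pics/scene0c.png

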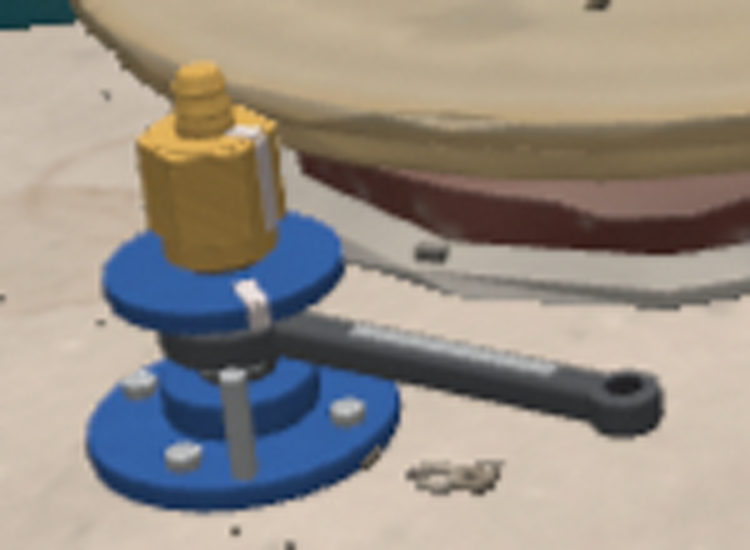

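```bash
python3 - <<'E'
from h import *
t=load('top0.png'); s=load('scene0.png')
for n,d,box in(('t',t,(185,200,235,300)),('s',s,(140,225,270,325))):
    C=cloud(d); hsv=cv2.cvtColor(d['color'],cv2.COLOR_BGR2HSV)
    m=np.zeros((480,640),bool); m[box[1]:box[3],box[0]:box[2]]=1
    blue=m&(hsv[...,0]>100)&(hsv[...,0]<130)&(hsv[...,1]>120)&(d['z_map']>0)
    for z,lo,hi in((.062,.052,.07),(.01,.004,.018)):
        k=blue&(C[...,2]>lo)&(C[...,2]<hi); v,u=np.nonzero(k)
        P=at_z(d,u.astype(float),v.astype(float),z)[:,:2] if n=='t' else C[k][:,:2]
        hull=cv2.convexHull(P.astype(np.float32))[:,0]
        print(n,z,k.sum(),cv2.minEnclosingCircle((P*1000).astype(np.float32)),circ(hull.astype(float)))
# wheel
C=cloud(t); 
print('wheel edge pts',[C[v,u].round(3) for u,v in((225,200),(240,240),(228,222),(232,236),(310,260),(245,215))])
st=C[(C[...,2]<.0)|True]
for nm,(u,v) in dict(tail=(180+22,200+23),hexmark=(180+25,200+30)).items(): print(nm,C[v,u])
# collar mark,hex mark, spanner
print('collar mark top', at_z(t,180+144/6,200+238/6,.062))
print('hexmark', at_z(t,180+152/6,200+182/6,.104))
print('sp base',at_z(t,180+212/6,200+290/6,.046),'end',at_z(t,180+282/6,200+500/6,.046), 'pin?',at_z(t,180+120/6,200+275/6,.04))
print('scene collar mark',at_z(s,130+250/5,220+292/5,.062),'hexmark edge',at_z(s,130+258/5,220+130/5,.104),'pin top',C.shape)
print('scene spanner end',at_z(s,130+630/5,220+383/5,.046),'base',at_z(s,130+350/5,220+327/5,.046))
E
```

```text
t 0.062 244 ((586.1160888671875, 273.1605224609375), 34.80562210083008) (array([0.58547669, 0.27209722]), np.float64(0.03323845262288649))
t 0.01 122 ((587.2283325195312, 273.8040771484375), 43.307621002197266) (array([0.58693889, 0.27292832]), np.float64(0.041060518862308035))
s 0.062 593 ((583.4758911132812, 276.1070556640625), 35.09334945678711) (array([0.5833169 , 0.27578981]), np.float64(0.03438389519540841))
s 0.01 902 ((583.11279296875, 275.67938232421875), 46.882667541503906) (array([0.5817619 , 0.27761584]), np.float64(0.045072946829028016))
wheel edge pts [array([0.647, 0.227, 0.102]), array([0.552, 0.188, 0.103]), array([0.596, 0.218, 0.097]), array([0.562, 0.207, 0.1  ]), array([0.508, 0.027, 0.1  ]), array([0.612, 0.179, 0.1  ])]
tail [0.58723501 0.27230501 0.12043363]
hexmark [0.57399082 0.26806433 0.10727671]
collar mark top [0.56058363 0.28113699 0.062     ]
hexmark [0.57394371 0.26812386 0.104     ]
sp base [0.54282683 0.25693671 0.046     ] end [0.45902667 0.22486892 0.046     ] pin? [0.54977912 0.2958171  0.04      ]
scene collar mark [0.55689189 0.28275182 0.062     ] hexmark edge [0.57135038 0.26475098 0.104     ] pin top (480, 640, 3)
scene spanner end [0.45407853 0.2251293  0.046     ] base [0.54274065 0.25933239 0.046     ]
```

```bash
cat >> h.py <<'E'
def tool():
    s=manip.get_state(); r=quat(s['ee_rot']).as_matrix()
    return s,np.array(s['position']),r
def goal(p,yaw):
    """rows to put TCP at p, pointing down, jaw axis z along yaw deg (mod 180)"""
    s,q,r=tool(); best=None
    for a in(yaw,yaw+180):
        z=np.array([np.cos(np.radians(a)),np.sin(np.radians(a)),0]); x=np.array([0,0,-1.]); g=np.c_[x,np.cross(z,x),z]
        rv=np.degrees(R.from_matrix(r.T@g).as_rotvec()); print('shift cm',(r.T@(np.array(p)-q)*100).round(2),'rot',rv.round(2))
def st():
    s,q,r=tool(); print('t',s['clock'],'pos',q.round(4),'x',r[:,0].round(3),'jaw yaw',np.degrees(np.arctan2(r[1,2],r[0,2])).round(2),'F',np.round(s['contact_force'],2),'M',np.round(s['moment'],2),'w',round(float(s['width']),4),'q',np.round(s['qpos'],3))
E
python3 - <<'E'
from h import *
st()
goal([.584,.275,.27],217)
t=load('top0.png');C=cloud(t);w=load('wrist0.png');W=cloud(w);s=load('scene0.png');S=cloud(s)
print('pot',S[135,258],C[170,310],'bottle',[W[v,u].round(3) for u,v in((380,130),(380,200),(450,250),(550,200),(600,60))])
print('wheelpts',[at_z(t,float(u),float(v),.1).round(3) for u,v in((219,195),(402,195),(310,108),(310,285))])
print('shelf',[C[v,u].round(3) for u,v in((100,80),(200,30),(60,110),(160,75),(120,15))])
E
```

```text
t 0.15 pos [ 0.1823 -0.5449  0.2306] x [-0.     0.001 -1.   ] jaw yaw -71.5 F [ 0.28 -0.53  0.36] M [-0.01  0.06  0.  ] w 0.0853 q [-1.369  0.276  1.506  0.     1.361 -0.121]
shift cm [ -3.83  64.1  -65.02] rot [ 7.15e+01 -8.00e-02  4.00e-02]
shift cm [ -3.83  64.1  -65.02] rot [-1.085e+02 -4.000e-02 -9.000e-02]
pot [ 0.69907943 -0.00123991  0.20646646] [0.71074758 0.02925155 0.13049744] bottle [array([ 0.263, -0.562,  0.099]), array([ 0.229, -0.563,  0.172]), array([ 0.236, -0.567,  0.267]), array([ 0.258, -0.583,  0.272]), array([ 0.291, -0.578,  0.271])]
wheelpts [array([0.659, 0.242, 0.1  ]), array([ 0.662, -0.184,  0.1  ]), array([0.879, 0.033, 0.1  ]), array([0.451, 0.027, 0.1  ])]
shelf [array([0.891, 0.495, 0.206]), array([1.017, 0.281, 0.202]), array([0.83 , 0.589, 0.184]), array([0.926, 0.377, 0.167]), array([1.056, 0.467, 0.201])]
```

```bash
python3 -m crank '[[-6,0,0,0,0,0,8.5],[-12,0,0,0,0,0,8.5],[-12,4,-4,-7,0,0,8.5],[-12,8,-8,-14,0,0,8.5],[-12,12,-12,-21,0,0,8.5]]'; python3 - <<'E'
from h import *
st(); goal([.584,.275,.27],37)
E
```

```text
clock: 0.78
position: [0.2586, -0.3919, 0.3511]
ee_rot: [0.64, 0.301, 0.64, -0.3]
contact_force: [1.3, -0.5, -0.1]
width: 0.0849
t 0.775 pos [ 0.2586 -0.3919  0.3511] x [ 0.  0. -1.] jaw yaw -50.32 F [ 1.32 -0.5  -0.11] M [ 0.04 -0.   -0.04] w 0.0849 q [-1.136  0.067  1.478  0.     1.597 -0.258]
shift cm [  8.14  67.62 -30.55] rot [-8.732e+01  2.000e-02 -2.000e-02]
shift cm [  8.14  67.62 -30.55] rot [ 9.268e+01 -2.000e-02 -2.000e-02]
```

```bash
python3 -m crank '[[0,5.4,-2.4,-9,0,0,7],[0,10.8,-4.8,-18,0,0,7],[0,16.2,-7.3,-27,0,0,7],[0,21.6,-9.8,-36,0,0,7],[0,27,-12.2,-44,0,0,7]]'; python3 - <<'E'
from h import *
st(); goal([.584,.275,.27],37)
E
```

```text
clock: 1.4
position: [0.3892, -0.1257, 0.3513]
ee_rot: [0.706, 0.038, 0.706, -0.039]
contact_force: [0.3, -0.8, 0.0]
width: 0.0701
t 1.4 pos [ 0.3892 -0.1257  0.3513] x [ 0.001 -0.    -1.   ] jaw yaw -6.26 F [ 0.3  -0.81  0.01] M [ 0.   -0.08  0.02] w 0.0701 q [-0.483 -0.031  1.578 -0.     1.594 -0.374]
shift cm [ 8.12 41.96 14.99] rot [-4.326e+01  2.000e-02  3.000e-02]
shift cm [ 8.12 41.96 14.99] rot [ 1.3674e+02  4.0000e-02 -3.0000e-02]
```

```bash
python3 -m crank '[[0,5.7,2,-7,0,0,7],[0,11.4,4,-14,0,0,7],[0,17,6,-21,0,0,7],[0,22.6,8,-28,0,0,7],[0,28.3,10,-35,0,0,7]]';python3 - <<'E'
from h import *
st(); goal([.584,.275,.27],37)
E
```

```text
clock: 2.02
position: [0.5208, 0.1441, 0.3511]
ee_rot: [0.685, -0.176, 0.685, 0.175]
contact_force: [0.5, -1.2, -0.2]
width: 0.0703
t 2.025 pos [0.5208 0.1441 0.3511] x [ 0.    -0.001 -1.   ] jaw yaw 28.74 F [ 0.47 -1.22 -0.23] M [-0.04 -0.02 -0.02] w 0.0703 q [ 1.420e-01  1.800e-01  1.345e+00 -1.000e-03  1.617e+00 -3.600e-01]
shift cm [ 8.1   8.44 11.84] rot [-8.26 -0.02  0.03]
shift cm [ 8.1   8.44 11.84] rot [1.7174e+02 5.0000e-02 3.0000e-02]
```

```bash
python3 -m crank '[[2,2.8,4,-3,0,0,7],[4,5.6,8,-6,0,0,7],[8,8.4,11.8,-8.2,0,0,7],[8,8.4,11.8,-8.2,0,0,7]]';python3 - <<'E'
from h import *
st(); d=snap('wrist','w1.png'); d=snap('scene','s1.png'); crop(d,'s1c.png',130,120,150,210,3)
E
```

```text
clock: 2.52
position: [0.5827, 0.2746, 0.2658]
ee_rot: [0.668, -0.223, 0.674, 0.224]
contact_force: [-1.1, -0.7, -0.1]
width: 0.0695
t 2.525 pos [0.5827 0.2746 0.2658] x [-0.009 -0.002 -1.   ] jaw yaw 36.89 F [-1.07 -0.68 -0.13] M [0.01 0.01 0.  ] w 0.0695 q [ 3.320e-01  3.710e-01  1.278e+00  1.000e-03  1.501e+00 -3.120e-01]
```

View pics/w1.png

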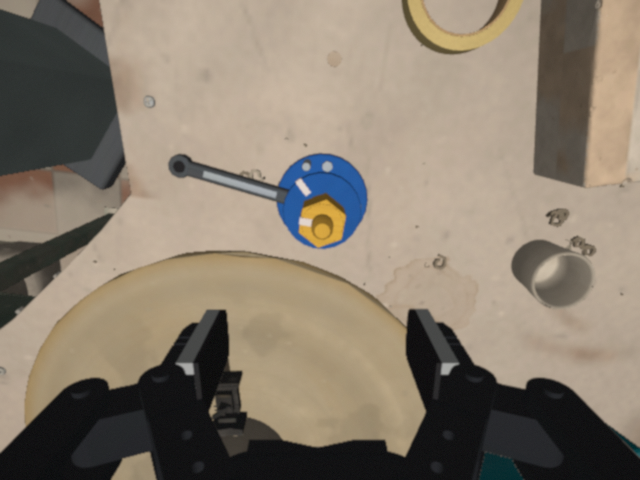

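View pics/s1c.png

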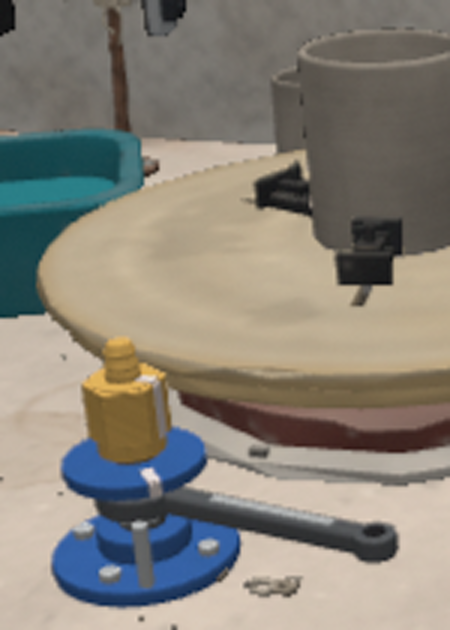

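```bash
python3 - <<'E'
from h import *
d=load('w1.png'); crop(d,'w1c.png',260,140,120,120,5)
hsv=cv2.cvtColor(d['color'],cv2.COLOR_BGR2HSV)
C=cloud(d);m=np.zeros((480,640),bool);m[145:255,270:375]=1
blue=m&(hsv[...,0]>100)&(hsv[...,0]<130)&(hsv[...,1]>120)
for z,lo,hi in((.062,.055,.07),(.01,.0,.02)):
    k=blue&(C[...,2]>lo)&(C[...,2]<hi); v,u=np.nonzero(k); P=at_z(d,u*1.,v*1.,z)[:,:2]
    hull=cv2.convexHull(P.astype(np.float32))[:,0]
    print(z,k.sum(),cv2.minEnclosingCircle((P*1000).astype(np.float32)),np.median(C[k][:,2]))
br=m&(hsv[...,0]>12)&(hsv[...,0]<30)&(hsv[...,1]>140)
for lo,hi in((.1,.109),(.112,.14)):
    k=br&(C[...,2]>lo)&(C[...,2]<hi);print(k.sum(),C[k].mean(0),C[k].min(0),C[k].max(0))
E
```

```text
0.062 2399 ((585.5831909179688, 275.6897888183594), 35.63347625732422) 0.060804172897509945
0.01 1465 ((586.1231079101562, 275.6630554199219), 46.36423873901367) 0.008772200791761997
1066 [0.58624912 0.2777769  0.10361522] [0.56677973 0.25714826 0.10001311] [0.60617599 0.29316644 0.10794408]
385 [0.58554087 0.27609323 0.12068791] [0.5782689  0.2666428  0.11200537] [0.5944469  0.28325977 0.12482997]
```

View pics/w1c.png

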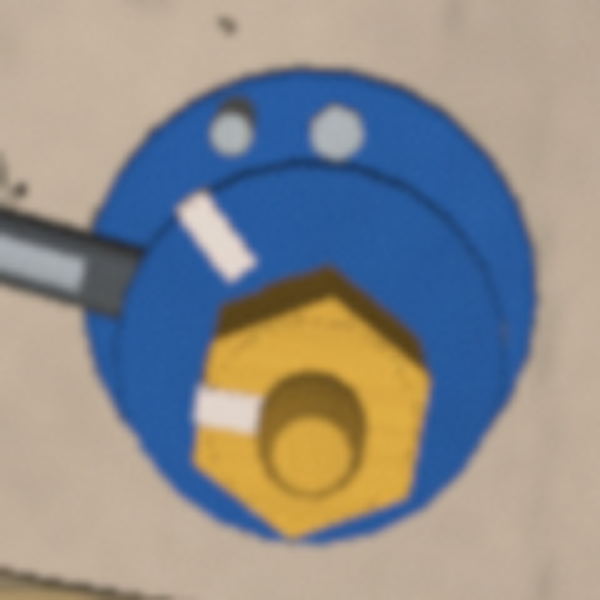

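```bash
python3 - <<'E'
from h import *
d=load('w1.png')
f=lambda x,y,z: at_z(d,260+x/5-.4,140+y/5-.4,z)
H=np.array([f(x,y,.104)[:2] for x,y in((334,296),(432,378),(408,498),(292,538),(194,466),(214,340))])
print(H.round(4),H.mean(0)); c=H.mean(0)
print([np.degrees(np.arctan2(*(h-c)[::-1])).round(1) for h in H],np.linalg.norm(H-c,axis=1).round(4))
A=np.array([.5855,.2757])
ang=lambda p,o:np.degrees(np.arctan2(p[1]-o[1],p[0]-o[0]))%360
for nm,p in dict(cm_out=f(192,206,.062),cm_in=f(244,270,.062),hm_out=f(198,408,.104),hm_in=f(262,413,.104)).items(): print(nm,p.round(4),ang(p,A).round(1),np.linalg.norm(p[:2]-A).round(4))
g=lambda u,v:at_z(d,u,v,.046)
for u,v in((180.,166.),(215.,177.),(270.,191.)): p=g(u,v);print('sp',p.round(4),ang(p,A).round(1),np.linalg.norm(p[:2]-A).round(4))
E
```

```text
[[0.5772 0.2935]
 [0.5979 0.2924]
 [0.6072 0.2741]
 [0.5962 0.2572]
 [0.5761 0.2574]
 [0.5663 0.2763]] [0.58681726 0.27515374]
[np.float64(117.6), np.float64(57.2), np.float64(-2.9), np.float64(-62.3), np.float64(-121.3), np.float64(176.8)] [0.0207 0.0205 0.0204 0.0203 0.0207 0.0206]
cm_out [0.5529 0.2848 0.062 ] 164.3 0.0339
cm_in [0.5671 0.2812 0.062 ] 163.4 0.0192
hm_out [0.5708 0.2657 0.104 ] 214.2 0.0177
hm_in [0.5796 0.2713 0.104 ] 216.7 0.0074
sp [0.4587 0.2279 0.046 ] 200.7 0.1355
sp [0.4899 0.2388 0.046 ] 201.1 0.1024
sp [0.5383 0.2588 0.046 ] 199.7 0.0502
```

```bash
python3 - <<'E'
from h import *
goal([.5865,.2755,.15],27.7)
E
python3 -m crank '[[5,0.1,0.4,9.2,0,0,6.5],[10,0.2,0.4,9.2,0,0,6.5],[11.5,0.2,0.4,9.2,0,0,6.5],[11.5,0.2,0.4,9.2,0,0,6.5]]'; python3 - <<'E'
from h import *
st();goal([.5865,.2755,.074],27.7);d=snap('wrist','w2.png')
E
```

```text
shift cm [12.03  0.08  0.46] rot [ 9.03 -0.15  0.01]
shift cm [12.03  0.08  0.46] rot [-1.7097e+02 -1.0000e-02 -2.3000e-01]
clock: 3.12
position: [0.5863, 0.2756, 0.1573]
ee_rot: [0.687, -0.168, 0.687, 0.168]
contact_force: [-0.3, 0.6, 0.2]
width: 0.0649
t 3.125 pos [0.5863 0.2756 0.1573] x [ 0.001 -0.    -1.   ] jaw yaw 27.44 F [-0.27  0.64  0.18] M [-0.01 -0.    0.01] w 0.0649 q [ 0.332  0.429  1.456 -0.     1.256 -0.147]
shift cm [ 8.33 -0.02  0.01] rot [-0.26  0.04  0.02]
shift cm [ 8.33 -0.02  0.01] rot [ 1.7974e+02  4.0000e-02 -6.0000e-02]
```

View pics/w2.png

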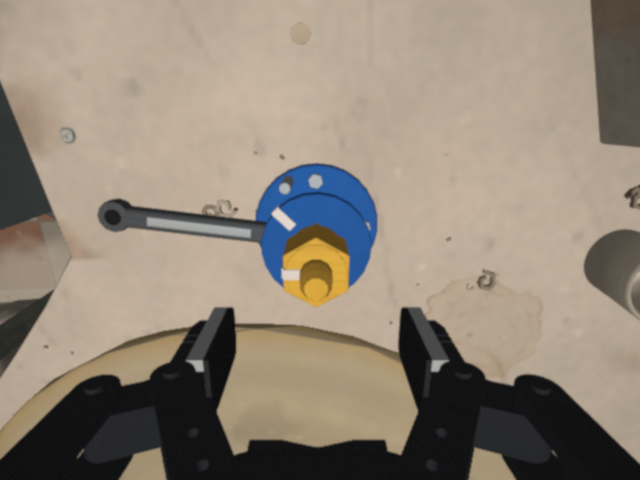

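```bash
python3 -m crank '[[3,0,0,0,0,0,6],[6,0,0,0,0,0,6],[8,0,0,0,0,0,6],[8.3,0,0,0,0,0,6],[8.3,0,0,0,0,0,6]]'; python3 - <<'E'
from h import *
st();d=snap('wrist','w3.png');d=snap('scene','s3.png'); crop(d,'s3c.png',110,140,200,200,3)
E
```

```text
clock: 3.8
position: [0.5875, 0.2767, 0.0754]
ee_rot: [0.688, -0.168, 0.686, 0.168]
contact_force: [0.1, 0.5, 0.1]
width: 0.0599
t 3.8 pos [0.5875 0.2767 0.0754] x [ 0.004  0.001 -1.   ] jaw yaw 27.48 F [0.05 0.48 0.09] M [-0.    0.06  0.04] w 0.0599 q [ 0.333  0.497  1.56  -0.     1.08  -0.146]
```

View pics/w3.png

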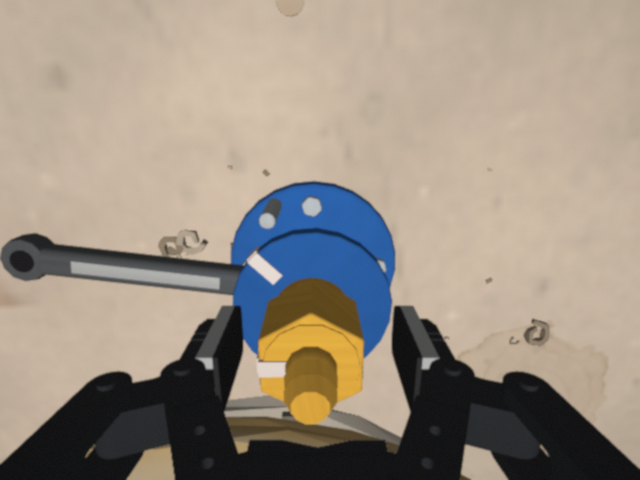

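View pics/s3c.png

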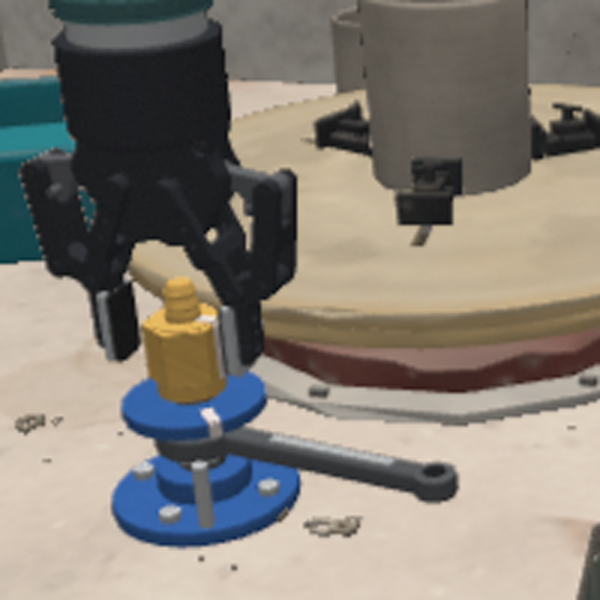

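```bash
python3 -m crank '[[0,0,-0.15,0,0,0,6],[0,0,-0.15,0,0,0,3.3],[0,0,-0.15,0,0,0,3.3],[0,0,-0.15,0,0,0,3.3],[0,0,-0.15,0,0,0,3.3]]' 30; python3 - <<'E'
from h import *
st();d=snap('wrist','w4.png')
E
```

```text
clock: 4.53
position: [0.5854, 0.276, 0.0739]
ee_rot: [0.688, -0.168, 0.686, 0.168]
contact_force: [-0.1, 1.3, 3.9]
width: 0.0358
t 4.525 pos [0.5854 0.276  0.0739] x [ 0.002  0.001 -1.   ] jaw yaw 27.49 F [-0.05  1.27  3.86] M [ 0.09  0.   -0.02] w 0.0358 q [ 0.333  0.497  1.566  0.     1.077 -0.147]
```

View pics/w4.png

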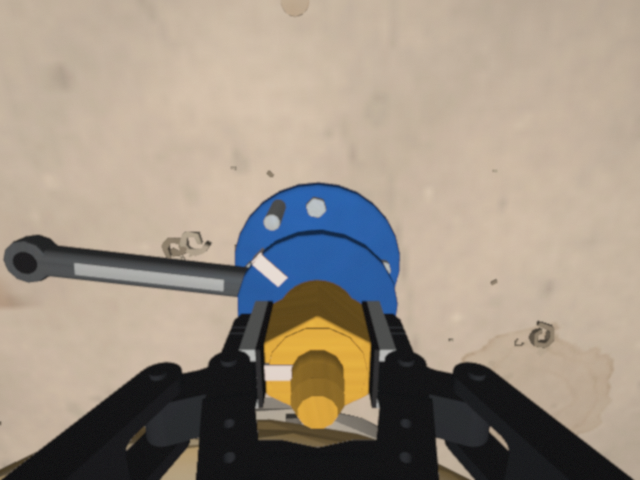

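```bash
python3 -m crank '[[0,0,0,8,0,0,3.3],[0,0,0,16,0,0,3.3],[0,0,0,24,0,0,3.3],[0,0,0,32,0,0,3.3],[0,0,0,40,0,0,3.3]]' 30; python3 - <<'E'
from h import *
st()
E
python3 -m crank '[[0,0,0,0,0,0,3.3]]'; python3 - <<'E'
from h import *
st();d=snap('wrist','w5.png');crop(d,'w5c.png',220,160,200,180,4);d=snap('scene','s5.png'); crop(d,'s5c.png',130,200,120,120,5)
E
```

```text
clock: 5.2
position: [0.5871, 0.2762, 0.074]
ee_rot: [0.704, 0.079, 0.701, -0.078]
contact_force: [5.9, 0.7, 1.8]
width: 0.0355
t 5.2 pos [0.5871 0.2762 0.074 ] x [ 0.005  0.001 -1.   ] jaw yaw -12.75 F [5.89 0.69 1.79] M [ 0.18 -0.23  0.12] w 0.0355 q [ 0.333  0.497  1.565 -0.     1.075  0.556]
clock: 5.32
position: [0.587, 0.2763, 0.0739]
ee_rot: [0.704, 0.078, 0.701, -0.077]
contact_force: [4.3, 1.4, 2.6]
width: 0.0355
t 5.325 pos [0.587  0.2763 0.0739] x [ 0.005  0.001 -1.   ] jaw yaw -12.57 F [4.26 1.43 2.59] M [ 0.2  -0.21 -0.12] w 0.0355 q [ 0.333  0.497  1.565 -0.     1.075  0.552]
```

View pics/w5.png

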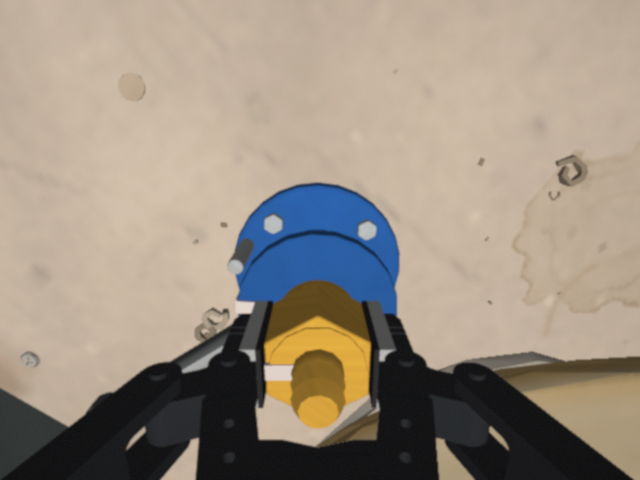

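View pics/s5c.png

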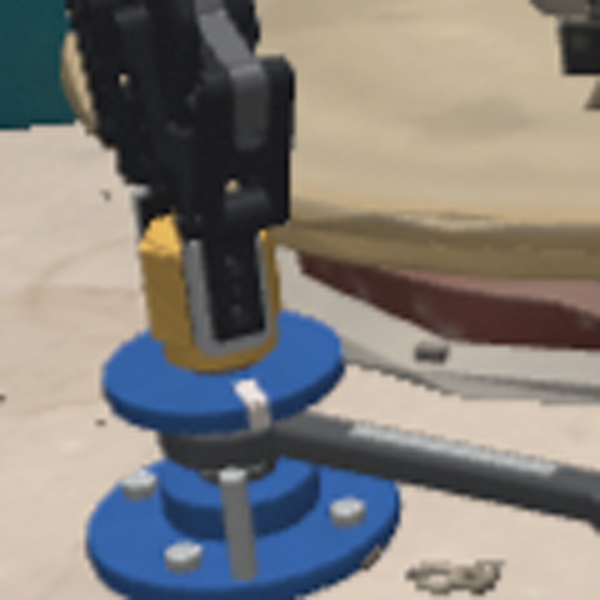

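```bash
python3 - <<'E'
from h import *
for n,b in(('w1',(290,170,315,205)),('w2',(265,198,300,235)),('w3',(240,240,292,292)),('w4',(245,245,295,292))):
    d=load(n+'.png'); hsv=cv2.cvtColor(d['color'],cv2.COLOR_BGR2HSV); m=np.zeros((480,640),bool); m[b[1]:b[3],b[0]:b[2]]=1
    k=(m&(hsv[...,1]<70)&(hsv[...,2]>170)).astype(np.uint8)
    nn,lab,sts,_=cv2.connectedComponentsWithStats(k); i=1+np.argmax(sts[1:,4]); v,u=np.nonzero(lab==i)
    P=at_z(d,u*1.,v*1.,.062)[:,:2]; c=P.mean(0); w,V=np.linalg.eigh(np.cov((P-c).T)); a=np.degrees(np.arctan2(V[1,1],V[0,1]))%180
    for A in((.5868,.2755),(.5855,.2757)):print(n,len(u),c.round(4),'axis dir',a.round(1),'from axis',(np.degrees(np.arctan2(c[1]-A[1],c[0]-A[0]))%360).round(1),'len',(np.sqrt(12*w)*1000).round(1))
E
```

```text
w1 132 [0.5597 0.2828] axis dir 164.2 from axis 164.9 len [ 6.6 15.7]
w1 132 [0.5597 0.2828] axis dir 164.2 from axis 164.6 len [ 6.6 15.7]
w2 254 [0.5596 0.2828] axis dir 163.0 from axis 165.0 len [ 6.4 16. ]
w2 254 [0.5596 0.2828] axis dir 163.0 from axis 164.7 len [ 6.4 16. ]
w3 499 [0.5594 0.2829] axis dir 162.5 from axis 165.0 len [ 6.2 15.8]
w3 499 [0.5594 0.2829] axis dir 162.5 from axis 164.7 len [ 6.2 15.8]
w4 509 [0.5594 0.2829] axis dir 162.6 from axis 165.0 len [ 6.2 15.9]
w4 509 [0.5594 0.2829] axis dir 162.6 from axis 164.7 len [ 6.2 15.9]
```

```bash
python3 -m crank '[[0,0,0,3.4,0,0,3.3],[0,0,0,3.4,0,0,3.3],[0,0,0,3.4,0,0,5],[0,0,0,3.4,0,0,6],[0,0,0,3.4,0,0,6]]'; python3 - <<'E'
from h import *
st()
E
python3 -m crank '[[-3,0,0,0,0,0,6],[-7,0,0,0,0,0,6],[-11,0,0,0,0,0,6],[-14,0,0,0,0,0,6],[-14,0,0,0,0,0,6]]'; python3 - <<'E'
from h import *
st();d=snap('wrist','w6.png');crop(d,'w6c.png',250,130,130,130,5);d=snap('scene','s6.png'); crop(d,'s6c.png',130,220,120,110,5)
E
```

```text
clock: 6.05
position: [0.5839, 0.2754, 0.0727]
ee_rot: [0.7, 0.097, 0.701, -0.098]
contact_force: [-0.1, 0.4, 0.7]
width: 0.0597
t 6.05 pos [0.5839 0.2754 0.0727] x [-0.002 -0.001 -1.   ] jaw yaw -15.9 F [-0.07  0.38  0.73] M [ 0.01  0.   -0.06] w 0.0597 q [ 0.333  0.497  1.568 -0.     1.078  0.611]
clock: 6.68
position: [0.5858, 0.2762, 0.2161]
ee_rot: [0.702, 0.099, 0.699, -0.097]
contact_force: [0.4, -0.1, -0.2]
width: 0.06
t 6.675 pos [0.5858 0.2762 0.2161] x [ 0.005  0.002 -1.   ] jaw yaw -15.9 F [ 0.37 -0.07 -0.15] M [ 0.02 -0.   -0.01] w 0.06 q [ 0.333  0.391  1.369 -0.     1.376  0.611]
```

View pics/w6c.png

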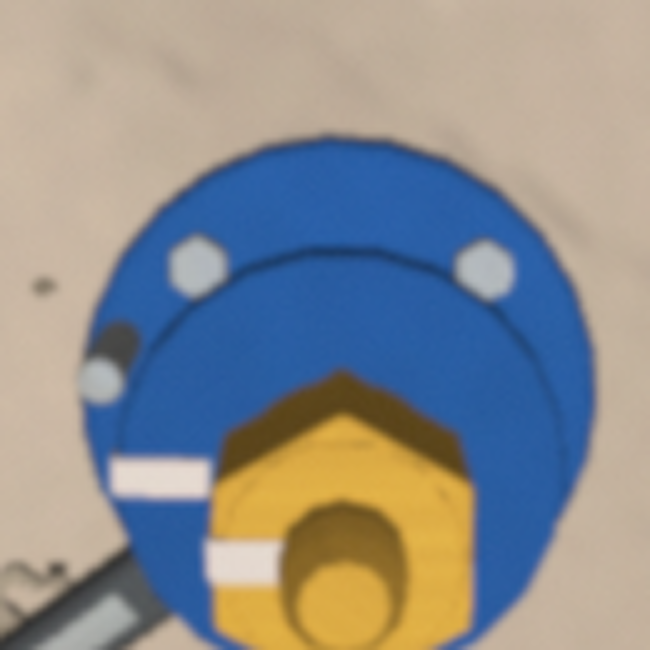

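View pics/s6c.png

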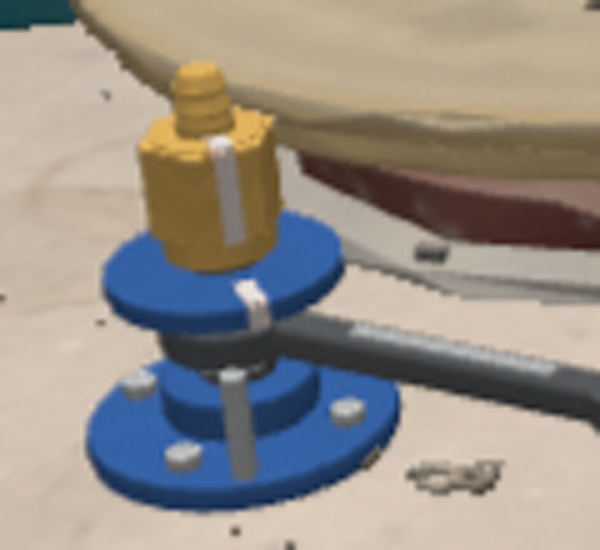

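```bash
python3 - <<'E'
from h import *
d=load('w6.png'); f=lambda x,y,z: at_z(d,250+x/5-.4,130+y/5-.4,z)
cb=np.array([f(x,y,.062)[:2] for x,y in((110,477),(212,479.5))]); hb=np.array([f(x,y,.104)[:2] for x,y in((206,562),(278,563))])
dr=lambda p:np.degrees(np.arctan2(*(p[0]-p[1])[::-1]))
H=np.array([f(x,y,.104)[:2] for x,y in((343,412),(474,489),(474,628),(212,628),(212,492))])
print('collar dir',dr(cb),cb,'hex dir',dr(hb),hb)
print(H.round(4)); print('flat normals: right edge',np.degrees(np.arctan2(*(H[1]-H[2])[::-1])),'left',np.degrees(np.arctan2(*(H[4]-H[3])[::-1])),'c',((H[1]+H[3])/2),((H[4]+H[2])/2))
hsv=cv2.cvtColor(d['color'],cv2.COLOR_BGR2HSV)
C=cloud(d);m=np.zeros((480,640),bool);m[145:270,255:375]=1
blue=m&(hsv[...,0]>100)&(hsv[...,0]<130)&(hsv[...,1]>120)
for z,lo,hi in((.062,.055,.07),(.01,.0,.02)):
    k=blue&(C[...,2]>lo)&(C[...,2]<hi); v,u=np.nonzero(k); P=at_z(d,u*1.,v*1.,z)[:,:2]
    print(z,cv2.minEnclosingCircle((P*1000).astype(np.float32)))
c=((H[1]+H[3])/2+(H[4]+H[2])/2)/2
for A in(c,np.array([.5858,.2758])):
    for nm,p in(('c',cb),('h',hb)): print(nm,[ (np.degrees(np.arctan2(*(q-A)[::-1]))).round(2) for q in p])
E
```

```text
collar dir 162.59749710964914 [[0.55206051 0.2851813 ]
 [0.56740037 0.28037334]] hex dir 163.20463719340498 [[0.56882873 0.27974899]
 [0.57828714 0.27689416]]
[[0.5927 0.2949]
 [0.6068 0.2797]
 [0.6018 0.2603]
 [0.5668 0.2703]
 [0.5725 0.2891]]
flat normals: right edge 75.37086115919199 left 72.99445014067103 c [0.58681934 0.2750118 ] [0.587155   0.27468937]
0.062 ((586.9736328125, 276.2222900390625), 35.590858459472656)
0.01 ((587.2396850585938, 275.90643310546875), 46.3536491394043)
c [np.float64(163.52), np.float64(164.25)]
h [np.float64(164.9), np.float64(166.78)]
c [np.float64(164.46), np.float64(166.04)]
h [np.float64(166.9), np.float64(171.71)]
```

```bash
python3 -m crank '[[0,0,0,-10.5,0,0,4],[0,0,0,-21,0,0,4],[0,0,0,-31.5,0,0,4],[0,0,0,-42,0,0,4],[0,0,0,-52.5,0,0,4]]'; python3 -m crank '[[0,0,0,-10.5,0,0,4],[0,0,0,-21,0,0,4],[0,0,0,-31.5,0,0,4],[0,0,0,-42,0,0,4],[0,0,0,-52.5,0,0,4]]' ; python3 - <<'E'
from h import *
st();goal([.484,.2375,.2],110.4)
E
```

```text
clock: 7.4
position: [0.5835, 0.2752, 0.2108]
ee_rot: [0.669, -0.224, 0.672, 0.224]
contact_force: [0.1, -1.0, 0.5]
width: 0.0398
clock: 8.02
position: [0.5834, 0.2752, 0.2108]
ee_rot: [0.501, -0.497, 0.504, 0.498]
contact_force: [-0.2, 0.4, 0.6]
width: 0.0397
t 8.025 pos [0.5834 0.2752 0.2108] x [-0.004 -0.002 -1.   ] jaw yaw 89.44 F [-0.18  0.36  0.59] M [0.03 0.01 0.06] w 0.0397 q [ 0.333  0.395  1.376 -0.     1.376 -1.228]
shift cm [ 1.12  9.9  -3.87] rot [-20.96  -0.05  -0.26]
shift cm [ 1.12  9.9  -3.87] rot [ 1.5904e+02 -3.7000e-01  7.0000e-02]
```

```bash
python3 -m crank '[[0,3.3,-1.3,-7,0,0,4],[0,6.6,-2.6,-14,0,0,4],[0,9.9,-3.9,-21,0,0,4],[3,9.9,-3.9,-21,0,0,4],[5,9.9,-3.9,-21,0,0,4]]' ; python3 - <<'E'
from h import *
st();goal([.484,.2375,.03],110.4);d=snap('wrist','w7.png')
E
```

```text
clock: 8.65
position: [0.4829, 0.2375, 0.1607]
ee_rot: [0.404, -0.579, 0.406, 0.58]
contact_force: [0.8, 0.4, 0.5]
width: 0.0401
t 8.65 pos [0.4829 0.2375 0.1607] x [-0.004 -0.001 -1.   ] jaw yaw 110.1 F [0.83 0.35 0.54] M [ 0.05 -0.    0.01] w 0.0401 q [ 0.328  0.273  1.693 -0.     1.18  -1.594]
shift cm [13.07 -0.16 -0.04] rot [-0.3  -0.   -0.24]
shift cm [13.07 -0.16 -0.04] rot [179.7   -0.38   0.  ]
```

View pics/w7.png

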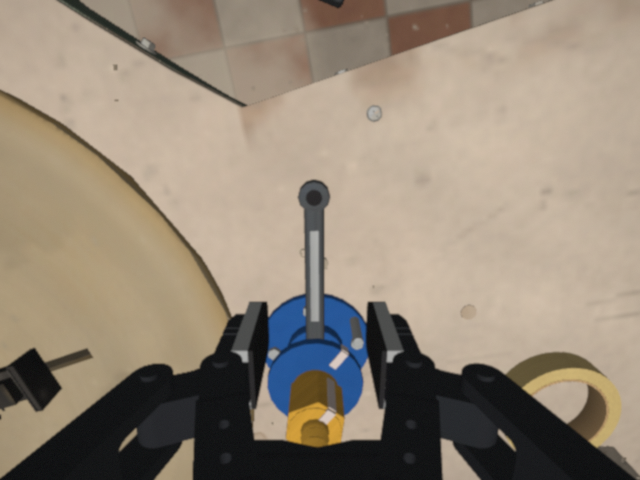

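```bash
python3 -m crank '[[4,0,0,0,0,0,3.6],[8,0,0,0,0,0,3.6],[11,0,0,0,0,0,3.4],[12.8,0,0,0,0,0,3],[12.8,0,0,0,0,0,3]]' ; python3 - <<'E'
from h import *
st();d=snap('wrist','w8.png');d=snap('scene','s8.png'); crop(d,'s8c.png',130,180,200,150,4)
A=np.array([.5868,.2757])
s,q,r=tool()
for a in np.arange(200.4,160,-7.3):
    for rad in(.11,):
        p=A+rad*np.array([np.cos(np.radians(a)),np.sin(np.radians(a))]); dl=r.T@np.r_[p-q[:2],0]*100
        print(a.round(1),p.round(4),'shift',dl.round(2))
E
```

```text
clock: 9.32
position: [0.4829, 0.2375, 0.033]
ee_rot: [0.403, -0.578, 0.407, 0.581]
contact_force: [-0.3, -0.2, 0.3]
width: 0.0306
t 9.325 pos [0.4829 0.2375 0.033 ] x [-0.006 -0.002 -1.   ] jaw yaw 110.09 F [-0.28 -0.23  0.32] M [0.04 0.02 0.03] w 0.0306 q [ 0.328  0.411  1.856 -0.     0.88  -1.594]
200.4 [0.4837 0.2374] shift [ 0.    0.15 -0.04]
193.1 [0.4797 0.2508] shift [-0.    0.06  1.36]
185.8 [0.4774 0.2646] shift [-0.   -0.2   2.74]
178.5 [0.4768 0.2786] shift [-0.   -0.63  4.07]
171.2 [0.4781 0.2925] shift [-0.   -1.22  5.34]
163.9 [0.4811 0.3062] shift [-0.   -1.98  6.52]
```

View pics/w8.png

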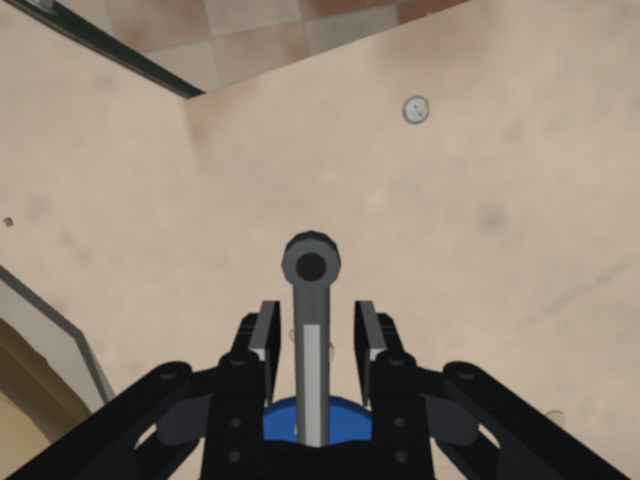

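View pics/s8c.png

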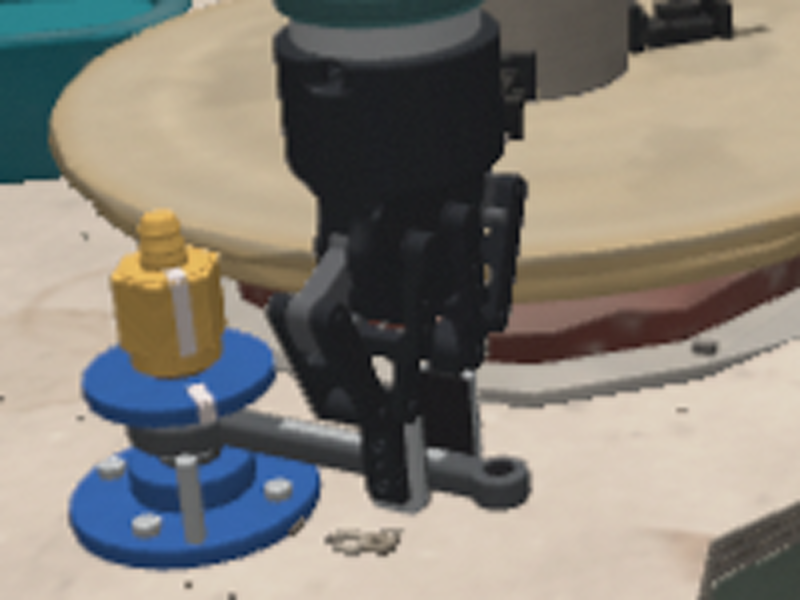

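```bash
python3 -m crank '[[0,-0.04,0.96,5,0,0,3],[0,-0.17,1.91,10,0,0,3],[0,-0.37,2.85,15,0,0,3],[0,-0.66,3.76,20,0,0,3],[0,-1.03,4.65,25,0,0,3]]' ; python3 - <<'E'
from h import *
st();d=snap('scene','s9.png'); crop(d,'s9c.png',130,180,200,150,4)
E
```

```text
clock: 10.05
position: [0.4797, 0.2854, 0.0364]
ee_rot: [0.522, -0.478, 0.521, 0.477]
contact_force: [0.5, -2.5, -0.9]
width: 0.0301
t 10.05 pos [0.4797 0.2854 0.0364] x [ 0.003 -0.    -1.   ] jaw yaw 84.97 F [ 0.51 -2.52 -0.86] M [-0.33 -0.2   0.08] w 0.0301 q [ 0.413  0.427  1.815 -0.002  0.898 -1.069]
```

View pics/s9c.png

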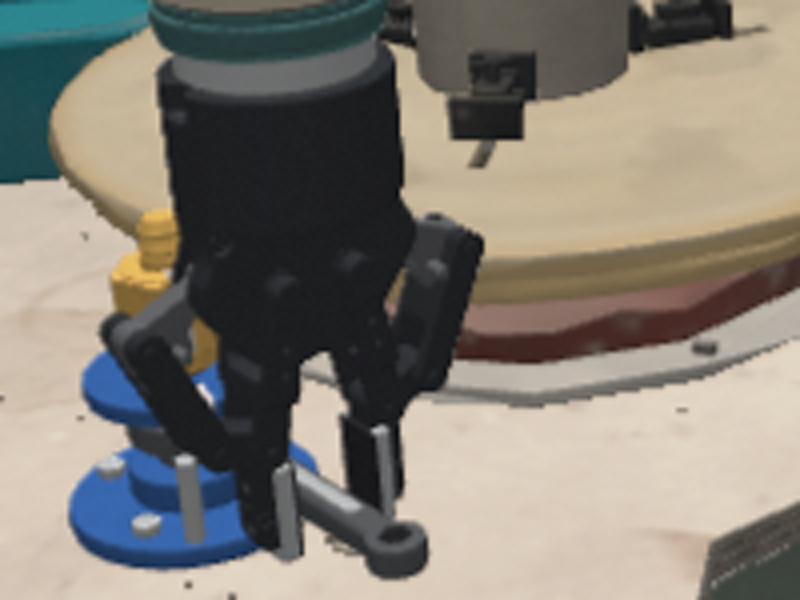

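```bash
python3 -m crank '[[0,-0.02,0.67,3.5,0,0,3],[0,-0.08,1.34,7,0,0,3],[0,-0.17,1.91,10,0,0,3],[0,-0.24,2.29,12,0,0,3],[0,-0.24,2.29,12,0,0,3]]' ; python3 - <<'E'
from h import *
st();d=snap('scene','s10.png'); crop(d,'s10c.png',130,180,200,150,4);d=snap('wrist','w10.png')
E
```

```text
clock: 10.72
position: [0.4836, 0.3083, 0.0361]
ee_rot: [0.568, -0.422, 0.567, 0.421]
contact_force: [0.3, 0.6, 0.1]
width: 0.0302
t 10.725 pos [0.4836 0.3083 0.0361] x [ 0.001  0.001 -1.   ] jaw yaw 73.18 F [0.33 0.57 0.13] M [0.04 0.07 0.  ] w 0.0302 q [ 0.446  0.446  1.78  -0.     0.915 -0.831]
```

View pics/s10c.png

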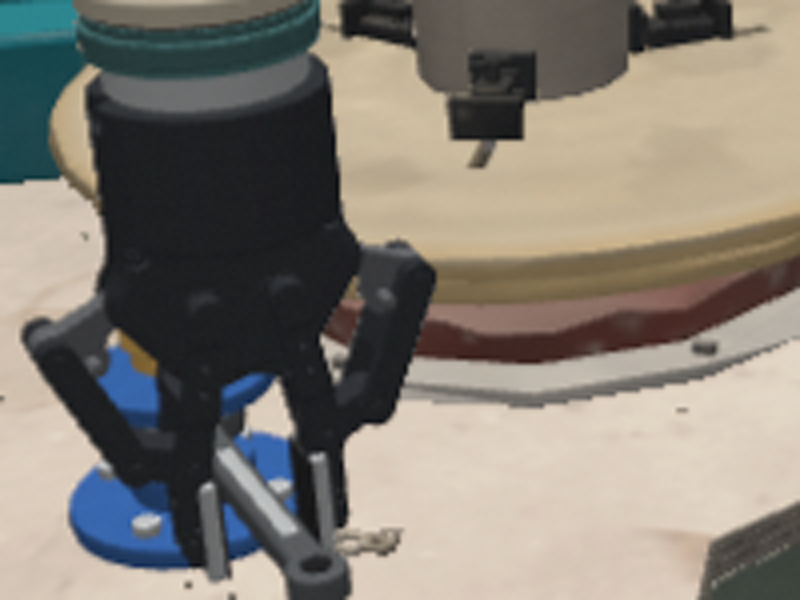

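View pics/w10.png

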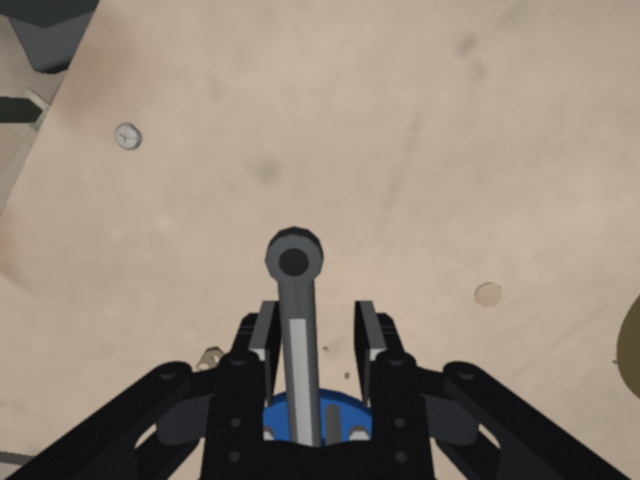

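```bash
python3 -m crank '[[0,0,0.25,0,0,0,3],[0,-0.03,0.5,0,0,0,3],[0,-0.03,0.5,0,0,0,3]]' ; python3 -m crank '[[0,-0.03,0.25,0,0,0,3],[0,-0.03,0.25,0,0,0,3]]' ; python3 - <<'E'
from h import *
st();d=snap('wrist','w11.png')
E
```

```text
clock: 11.2
position: [0.4844, 0.3127, 0.0351]
ee_rot: [0.568, -0.421, 0.568, 0.421]
contact_force: [-1.5, -2.1, 1.1]
width: 0.0298
clock: 11.45
position: [0.4844, 0.3128, 0.035]
ee_rot: [0.566, -0.422, 0.57, 0.421]
contact_force: [-2.4, -7.2, 5.2]
width: 0.0298
t 11.45 pos [0.4844 0.3128 0.035 ] x [-0.003 -0.005 -1.   ] jaw yaw 73.18 F [-2.41 -7.17  5.22] M [-1.3   0.39  0.05] w 0.0298 q [ 0.455  0.454  1.768 -0.004  0.925 -0.82 ]
```

View pics/w11.png

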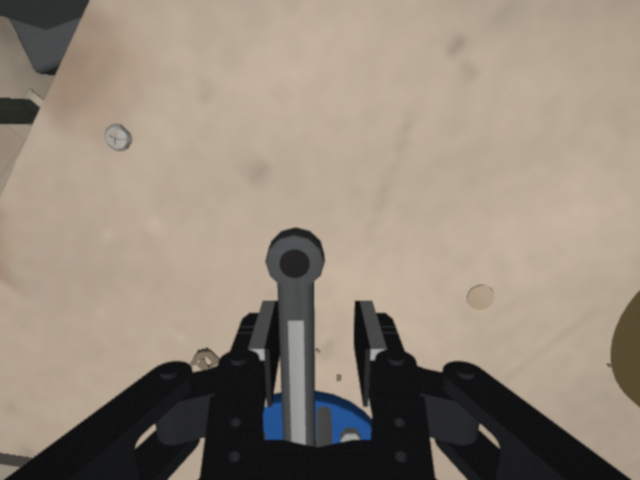

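```bash
python3 -m crank '[[0,0,0.3,0,0,0,3],[0,0,0.3,0,0,0,3]]' ; python3 -m crank '[[0,0,-0.6,0,0,0,3],[0,0,-1.1,0,0,0,3],[0,0,-1.1,0,0,0,3]]'; python3 - <<'E'
from h import *
st();d=snap('wrist','w12.png')
E
```

```text
clock: 11.75
position: [0.4843, 0.313, 0.0349]
ee_rot: [0.564, -0.424, 0.571, 0.42]
contact_force: [-3.2, -14.6, 7.8]
width: 0.03
clock: 12.12
position: [0.4838, 0.3077, 0.0353]
ee_rot: [0.569, -0.421, 0.568, 0.421]
contact_force: [-0.4, 0.2, -0.6]
width: 0.0302
t 12.125 pos [0.4838 0.3077 0.0353] x [ 0.001  0.001 -1.   ] jaw yaw 73.07 F [-0.41  0.18 -0.56] M [0.04 0.04 0.01] w 0.0302 q [ 4.450e-01  4.470e-01  1.781e+00  1.000e-03  9.130e-01 -8.310e-01]
```

View pics/w12.png

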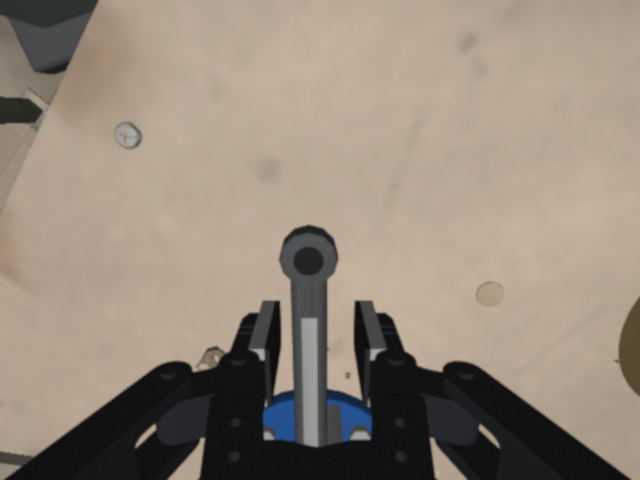

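```bash
python3 -m crank '[[-3,0,0.1,0,0,0,3],[-8,0,0.1,0,0,0,3],[-14,0,0.1,0,0,0,3],[-18,0,0,0,0,0,3],[-18,3,0,0,0,0,3]]'; python3 - <<'E'
from h import *
st();d=snap('wrist','w13.png');d=snap('scene','s13.png'); crop(d,'s13c.png',130,220,120,120,5); d=snap('top','t13.png')
crop(d,'t13c.png',180,200,64,96,6)
E
```

```text
clock: 12.8
position: [0.4585, 0.3177, 0.2195]
ee_rot: [0.572, -0.421, 0.565, 0.42]
contact_force: [-0.2, 0.6, -0.5]
width: 0.0297
t 12.8 pos [0.4585 0.3177 0.2195] x [ 0.01   0.005 -1.   ] jaw yaw 73.01 F [-0.17  0.64 -0.47] M [ 0.02  0.03 -0.01] w 0.0297 q [ 0.481  0.251  1.57  -0.     1.31  -0.793]
```

View pics/w13.png

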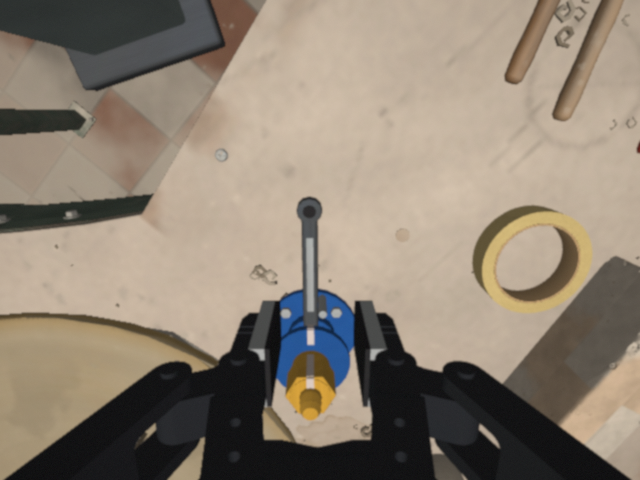

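View pics/s13c.png

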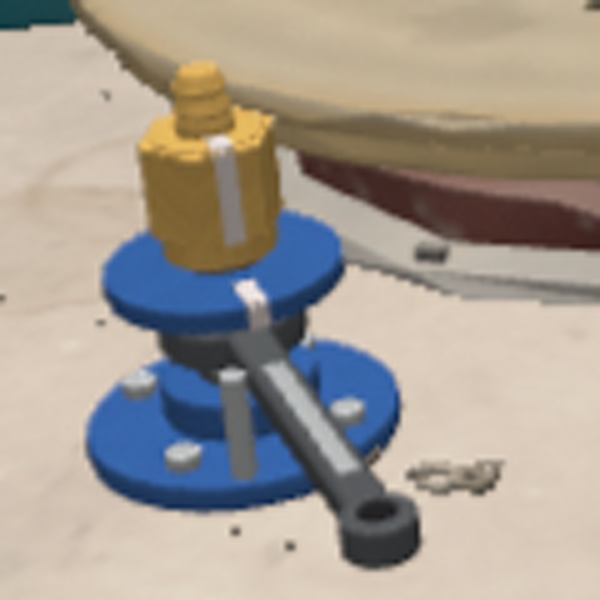

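```bash
python3 - <<'E'
from h import *
d=load('w13.png');crop(d,'w13c.png',265,290,95,130,6)
E
```

```text
(no output)
```

View pics/w13c.png

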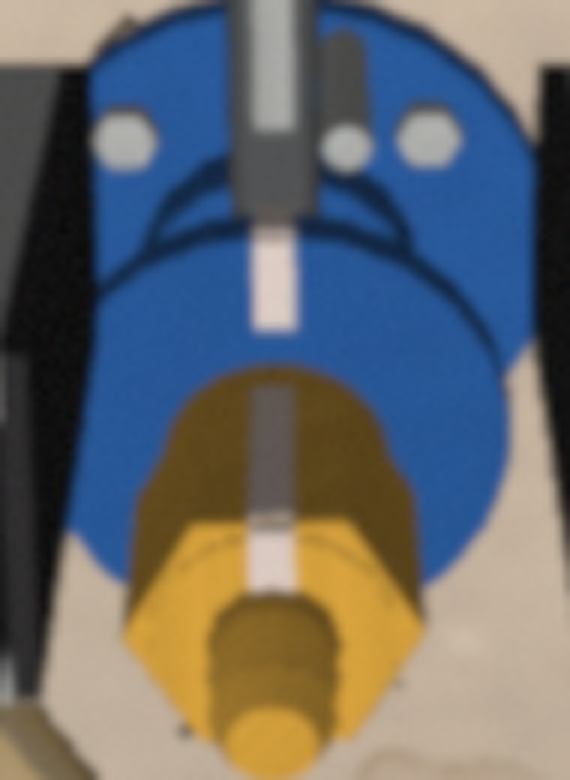

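```bash
python3 -m crank '[[0,0,0,0,0,0,3],[0,0,0,0,0,0,3]]'; python3 - <<'E'
from h import *
st(); print(manip.sign_off())
E
```

```text
clock: 13.2
position: [0.4553, 0.316, 0.2147]
ee_rot: [0.568, -0.421, 0.568, 0.421]
contact_force: [-0.1, 0.3, 0.5]
width: 0.0298
t 13.2 pos [0.4553 0.316  0.2147] x [-0. -0. -1.] jaw yaw 73.07 F [-0.13  0.29  0.55] M [0.01 0.   0.04] w 0.0298 q [ 0.481  0.255  1.577 -0.     1.311 -0.794]
the job is handed in; nothing more can be done
None
```

The job is done and handed in at 13.2 s, with the arm clear of everything. I gripped the blue outlet's coupling on its flats and turned it about 43° clockwise until its mark lined up with the collar's. I then swung the spanner clockwise with the fingers held either side of the handle until it stopped at its pin.

**Marks:** in the last close-up, taken after the spanner move, the coupling mark, collar mark and handle line up, and the handle lies against the pin. Measurements taken just after turning the coupling, before the spanner move, differed slightly. They put the two marks between 0.6° and about 1.4° apart at the outer ends of the marks, and the mark ends nearer the axis read up to 2.5° apart from the same centre. One further reading, using a slightly different estimate of the pipe axis, gave up to 6°. I gave that one less weight because the mark is so close to the axis there.

**Spanner:** after it stopped moving, I pressed again and the reaction rose from about 7 N to 15 N with no further travel. The readings I took stayed well below the force limits.

**Red outlet:** I never went near it, though I took no separate picture to check it afterwards.

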